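# Hold the waiting flask down on the vortex mixer

## Task

Mix the flask that is waiting in the cork ring on the bare bench; its twin in the white tray is done already, so leave it there. Before the flask goes on, see that the vortex mixer is in touch mode: if the outer end of its rocker (the end away from the speed knob) is not down, press it down. Then take the waiting flask by its neck, set it upright into the mixer's rubber ring cradle and press it well down against the spring without ramming it, and finish like that, still holding the flask by the neck with the cradle pressed down and everything else left as it stood.

Things in the scene. Friction and masses are not known exactly. Their poses are not given: they have to be found in the camera images.
- flask_a: one of two identical stoppered 100 ml round-bottom flasks of amber glass (the other is flask_b); either may be the waiting one. Round body 64 mm in diameter, neck 25 mm thick above it, then a straight cylindrical socket 29 mm thick from 74 to 104 mm above the origin, then a white stopper head 31 mm thick from 104 to 121 mm. Origin: the lowest point of the round body; z runs up the neck. 0.12 to 0.2 kg, bottom-heavy, a body of revolution (its yaw means nothing).
- flask_b: one of two identical stoppered 100 ml round-bottom flasks of amber glass (the other is flask_a); either may be the waiting one. Round body 64 mm in diameter, neck 25 mm thick above it, then a straight cylindrical socket 29 mm thick from 74 to 104 mm above the origin, then a white stopper head 31 mm thick from 104 to 121 mm. Origin: the lowest point of the round body; z runs up the neck. 0.12 to 0.2 kg, bottom-heavy, a body of revolution (its yaw means nothing).
- flask_a_neck (a point): middle of flask_a's socket, on its axis, 89 mm above its origin: the place to grip
- flask_b_neck (a point): the same on flask_b
- cork_ring: fixed cork ring standing on the bare bench, 84 mm outside, 44 mm hole, 28 mm tall, rounded top; origin at the bench under its centre. The flask sitting in it is the one waiting to be mixed (flask origin 13 mm above the bench, on the ring's axis)
- tray: fixed shallow white tray 140 x 190 mm (long along its y), walls 18 mm, with a cork ring of the same size and height in its middle and three small vials 53 mm tall in its corners; origin at the bench under its centre. The flask in its ring is already mixed. Ring and tray may be on either side of the mixer
- mixer: fixed benchtop vortex mixer, 170 mm deep (its x) and 125 mm wide (its y), grey housing 95 mm high at the rear, sloping down 23 degrees to a front panel that faces the mixer's -x (towards the robot) and carries a speed knob (on its -y side) and a mode rocker (on its +y side). Origin at the bench under the middle of the housing. The sprung cradle stands on top, its axis 42 mm behind the origin (mixer's +x)
- cradle_seat (a point): point on the vertical axis of the mixer's sprung cradle (aluminium disc 74 mm across, on it a black rubber ring 70 mm outside, 42 mm hole, 14 mm thick), moving with it: a seated upright flask has its origin exactly here. 136 mm above the bench when up; the ring's top is 12 mm above this point
- cradle (a joint): how far the cradle is pushed down, m: 0 up, 0.012 at its stop. Its spring pushes back with about 3 N at the start, 0.9 N more per mm (about 10 N at 7 mm, 14 N at the stop); the flask's weight alone does not sink it. In touch mode the mixer runs from 0.007 on
- rocker (a joint): mode rocker, V-shaped black key 35 mm long (along the mixer's y) and 20 mm wide, snaps over between two positions: +0.17 rad = touch (its outer end, at the mixer's +y side edge and away from the speed knob, is down), -0.17 rad = off (outer end up, end by the knob down). About 1 to 2 N on the outer end snaps it to touch; that end moves down about 5 mm
- rocker_end (a point): where to press for touch: on the upper face of the rocker's outer end, 15 mm from its pivot, marked by a small white dash; about 79 mm above the bench with that end down, 83 mm with it up
- wash_bottle: white plastic wash bottle 70 mm across, 205 mm tall with its bent red spout; origin under its centre. Bystander.
- beaker: glass beaker 74 mm across, 95 mm tall, with spatulas standing in it up to about 210 mm; origin under its centre. Bystander.
- tube_rack: blue plastic rack of capped test tubes, 200 x 60 mm, 115 mm tall, long along its y; origin under its centre. Bystander.
- mortar: white porcelain mortar 90 mm across, 48 mm tall, pestle leaning in it up to 75 mm; origin under its centre. Bystander.
- conical: clear conical flask, 78 mm across at the foot, 112 mm tall; origin under its centre. Bystander.
- jar: small lidded jar 48 mm across, 60 mm tall; origin under its centre. Bystander.
- dishes: stack of two Petri dishes 93 mm across, 31 mm tall; origin under its centre. Bystander.

How it is judged:
On the way:
1. a flask is carried by the gripper, clear of the bench and of every ring (((height (world z) of flask_a above 0.09 m and contact force between the fingers and flask_a above 2 N and contact force between flask_a and cradle below 0.1 N) or (height (world z) of flask_b above 0.09 m and contact force between the fingers and flask_b above 2 N and contact force between flask_b and cradle below 0.1 N))), for 0.2 s.
At the end, for the whole second after the job is handed in: Gripped by the neck (within 35 mm of its neck point), the waiting flask stands upright (10 deg) and still within 6 mm of cradle_seat and alone presses the cradle down over 7 mm (over 5 N); robot not touching the cradle; rocker over 0.08 rad; twin upright in the tray ring within 10 mm (value of joint cradle above 0.007 m and value of joint rocker above 0.08 rad and contact force between each of the arm, the fingers and cradle below 0.5 N and ((distance between flask_a and cradle_seat below 0.006 m and angle between flask_a's own z axis and vertical below 0.17 rad and contact force between flask_a and cradle above 5 N and contact force between the fingers and flask_a above 3 N and distance between the grasp point and flask_a_neck below 0.035 m and linear speed of flask_a below 0.02 m/s and horizontal distance between flask_b and tray below 0.01 m and angle between flask_b's own z axis and vertical below 0.25 rad and height (world z) of flask_b below 0.022 m) or (distance between flask_b and cradle_seat below 0.006 m and angle between flask_b's own z axis and vertical below 0.17 rad and contact force between flask_b and cradle above 5 N and contact force between the fingers and flask_b above 3 N and distance between the grasp point and flask_b_neck below 0.035 m and linear speed of flask_b below 0.02 m/s and horizontal distance between flask_a and tray below 0.01 m and angle between flask_a's own z axis and vertical below 0.25 rad and height (world z) of flask_a below 0.022 m))); the arm keeps its last pose, push and grip.
It fails at once if the cradle is loaded or pressed while the rocker is not at touch (value of joint rocker below 0 rad and (value of joint cradle above 0.004 m or contact force between any of flask_a, flask_b and cradle above 1 N)).
It fails at once if both flasks have been moved away from their places (distance of each of flask_a, flask_b from where it was at the start of the episode above 0.04 m).
It fails at once if a flask is rammed into the cradle (over 70 N on the glass) (contact force between any of flask_a, flask_b and cradle above 70 N).
It fails at once if a flask is tipped over (angle between any of flask_a, flask_b's own z axis and vertical above 0.8 rad).
It fails at once if a bystander is pushed more than 40 mm or knocked over (distance of any of wash_bottle, beaker, tube_rack, mortar, conical, jar, dishes from where it was at the start of the episode above 0.04 m or angle between any of wash_bottle, beaker, tube_rack, mortar, conical, jar, dishes's own z axis and vertical above 0.5 rad).
It also fails if it takes over 54 s, if anything falls off the work surface, if the arm or the gripper's body presses on something with over 40 N, if the wrist force passes 120 N, or if a joint passes its speed limit or range.

## Robot

A 6-joint arm with a two-finger parallel gripper is mounted at the origin on the work surface. World frame = base frame: x ahead of the robot, y to its left, z up, the work surface at z = 0. Lengths are in m, angles in rad, forces in N, time in s.
With the tool pointing down it reaches from about 0.35 to 0.925 m from the base axis. Payload 6.4 kg.
Tool frame: the origin (TCP) lies midway between the tips of the shut fingers; the grasp point (between the pads) lies bot.grip_depth behind it (bot.grip_depth is the distance from the TCP to the grasp point, in m); z points along the fingers, y is the line along which they close (so a half turn about z gives the same grasp; the last joint's range is limited). The gripper opens to 85 mm and grips with 20 to 120 N. Pads are 22 mm wide; open, the fingers measure 114 mm over their backs; the gripper's body (76 mm by 85 mm) begins 54 mm behind the grasp point. The pads swing forward as they close: fully open they stand 13 mm farther back than shut.
Start: joints at [0.992, 0.245, 1.558, -0, 1.339, -0.174], TCP at [0.256, 0.597, 0.231] pointing down, gripper open.
Joint ranges: [-3.13, 3.13], [-1.02, 2.26], [0.13, 2.54], [-0.95, 4.09], [0.21, 2.88], [-2.74, 2.74]. Speed limits (rad/s): [2.57, 2.57, 3.14, 3.14, 3.14, 3.14].

## Interface

Orientations are given as a 3x3 rotation matrix whose columns are the frame's x, y, z axes.
In Python, from cell import bot, grab_frame, camera_model gives the robot as it stands.
- The arm moves only by the tool carry_out, never from a script. Its argument "moves" is a list that holds one entry, the list of rows, each a list of 7 numbers: the finger opening in m, from 0 to 0.0854, then the shift along the tool's x, y, z in m, then the turn, a rotation vector about the tool's x, y, z in rad. In form: [[[gripper, dx, dy, dz, ax, ay, az], ...]]. A call has 1 to 12 rows; each row shifts and turns the commanded pose from where the row before left it, along the tool's axes as they then stand; what a row does not reach is not made up. A row lasts 1/10 s, in which the tool goes at most 50 mm and 8.59 degrees, less where a joint would pass 70% of its speed; a pose out of reach is approached as far as the arm can. A call is refused whole if a number of a shift passes 0.05 or a number of a turn 0.15, either way. A call with a gripper value outside its range is refused whole. The fingers move at their own pace and stop on an object; "force" is the grip in N (left out, the last holds). Time passes only in rows, so rows that do not move let the fingers close. It gives the time, the measured TCP pose, the force, the opening and the grip force at its end, in the units of the state.
- bot.observe(): the state, without advancing time (a new reading comes with each control period).
- grab_frame(name): name is "side" or "top" or "wrist"; returns the picture (420x560x3 uint8, red, green, blue); there is no depth.
- camera_model(name): a dict with "mtx" (3x3 intrinsics, pixels), "position" and "orientation" of the camera in the world. Camera axes: x right, y up, looking along -z (the intrinsics and any distortion apply to the point x, -y, -z); pixel columns grow to the right and rows downward; lengths in m; the calibration is good to about 2 mm. A picture is of the moment at which its call begins: read the wrist's pose just before it. camera_model takes no time and is no camera call; for the wrist camera it gives the pose at the moment of the call.
- bot.hand_in(): hands the job in; it is judged then, once.
The state is a dict: "t": time; "joints": joint angles; "joint_velocities": joint speeds; "tau": joint torques, N m; "ee_pos": TCP position; "orientation": TCP orientation; "force": force on the tool from outside, world axes, zero at the start; "torque": the same for the moment, N m; "width": opening from 0.0 (shut) to 1.0 (fully open); "grip_force": force on a finger pad.
Only numpy, scipy, OpenCV 4.12 (cv2) and the standard library are available. Lean on these libraries where they do the work, as an engineer would, in place of code of your own. Each camera call takes 0.05 s, during which the arm holds its last target. There are 200 camera calls.

## Working session

There is one attempt and no reset: what is moved stays moved. The work goes in short steps, Python scripts to look and compute and a tool call to move; the robot and the scene stay as the last step left them, time stands still between calls to the robot, and variables do not carry over. Pictures are saved under pics/ and viewed, at most 10 in all, crops included, and the job is handed in when it is done.

Besides the shell and the picture viewer there is one more tool, called by a JSON object that holds its "name" and its "arguments", one argument or row to a line. carry_out: Moves the arm, as the interface text tells. Its arguments: {"type":"object","properties":{"moves":{"type":"array","items":{"type":"array","items":{"type":"array","items":{"type":"number"}}}},"force":{"type":"number"}},"required":["moves"]}

```bash
mkdir -p pics; ls; python3 - <<'E'
from cell import bot,grab_frame,camera_model
import cv2,numpy as np
for n in("top","side"):
    cv2.imwrite(f"pics/{n}0.png",grab_frame(n)[:,:,::-1])
    m=camera_model(n);print(n,m)
s=bot.observe();print(bot.grip_depth,s["t"],s["ee_pos"],np.round(s["orientation"],3))
E
```

```text
pics
top {'mtx': array([[445.37314338,   0.        , 273.11508116],
       [  0.        , 445.37314338, 210.0878825 ],
       [  0.        ,   0.        ,   1.        ]]), 'position': array([ 0.48520279, -0.01961166,  1.17571158]), 'orientation': array([[-0.01371326,  0.99701513, -0.07597876],
       [-0.99969266, -0.01524016, -0.0195532 ],
       [-0.02065277,  0.07568727,  0.9969177 ]])}
side {'mtx': array([[489.22070803,   0.        , 275.64242794],
       [  0.        , 489.22070803, 200.67230709],
       [  0.        ,   0.        ,   1.        ]]), 'position': array([ 0.43071719, -0.75147412,  1.05069038]), 'orientation': array([[ 0.98189105,  0.14679551, -0.11975413],
       [-0.18944099,  0.76562755, -0.61475733],
       [ 0.00144344,  0.62631105,  0.77957192]])}
0.0187 0.1 [0.25568239 0.59707057 0.23028243] [[-0.919  0.394 -0.001]
 [ 0.394  0.919 -0.001]
 [ 0.    -0.002 -1.   ]]
```

View pics/top0.png

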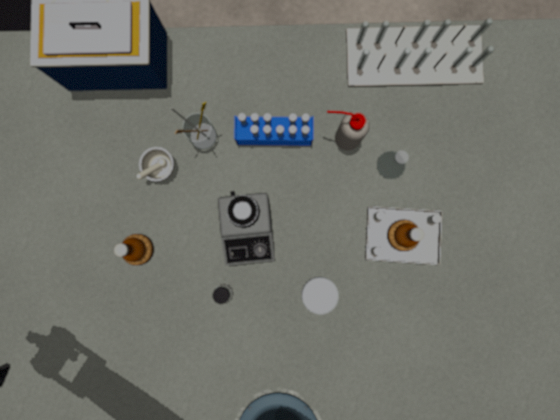

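View pics/side0.png

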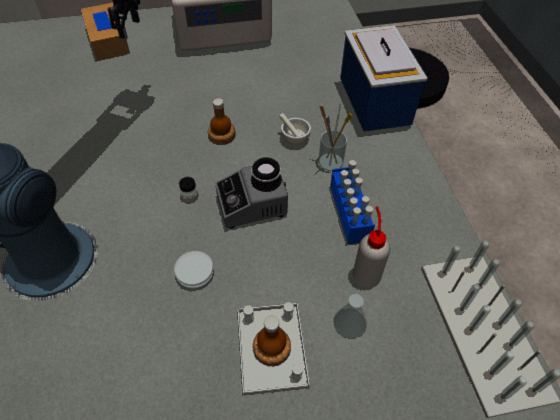

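The waiting flask is in the left ring in the top view (stopper about (121,250)). Its twin is in the white tray (405,235), and the mixer is at (245,230) with its cradle at (242,210).

```bash
cat > h.py <<'E'
import numpy as np,cv2
from cell import bot,grab_frame,camera_model
def ray(m,u,v):
    k=m["mtx"];d=np.array([(u-k[0,2])/k[0,0],-(v-k[1,2])/k[1,1],-1.])
    return m["position"],m["orientation"]@d
def onz(m,u,v,z):
    p,d=ray(m,u,v);return p+d*(z-p[2])/d[2]
def tri(a,b):
    A=0;B=0
    for p,d in(a,b):
        d=d/np.linalg.norm(d);P=np.eye(3)-np.outer(d,d);A=A+P;B=B+P@p
    return np.linalg.solve(A,B)
def proj(m,P):
    c=m["orientation"].T@(np.array(P)-m["position"]);k=m["mtx"]
    return k[0,0]*c[0]/-c[2]+k[0,2],k[1,1]*-c[1]/-c[2]+k[1,2]
def blob(mask,box):
    x0,y0,x1,y1=box;mm=np.zeros(mask.shape,np.uint8);mm[y0:y1,x0:x1]=mask[y0:y1,x0:x1]
    n,l,s,c=cv2.connectedComponentsWithStats(mm);i=1+np.argmax(s[1:,4]);return c[i],s[i]
E
python3 - <<'E'
from h import *
t=cv2.imread("pics/top0.png");s=cv2.imread("pics/side0.png")
mt,ms=camera_model("top"),camera_model("side")
def white(i,th=120):
    h=cv2.cvtColor(i,cv2.COLOR_BGR2HSV);return ((h[...,1]<60)&(h[...,2]>th)).astype(np.uint8)
def amber(i):
    h=cv2.cvtColor(i,cv2.COLOR_BGR2HSV);return ((h[...,1]>120)&(h[...,0]<25)).astype(np.uint8)
a=blob(white(t,150),(108,238,133,262));b=blob(white(s,150),(205,90,232,115));print(a,b)
print("stopper",onz(mt,*a[0],.134),tri(ray(mt,*a[0]),ray(ms,*b[0])))
a=blob(amber(t),(108,225,160,275));b=blob(amber(s),(200,105,245,150));print("amber",a,b)
a=blob(white(t,150),(228,195,258,225));b=blob(white(s,150),(250,150,285,190));print(a,b)
print("cradle disc",onz(mt,*a[0],.136),onz(ms,*b[0],.136),tri(ray(mt,*a[0]),ray(ms,*b[0])))
c=np.hstack([cv2.resize(t[185:275,205:285],(400,450),interpolation=2),cv2.resize(s[150:240,210:295],(400,450),interpolation=2)])
cv2.imwrite("pics/mix.png",c)
E
```

```text
(array([119.75268817, 249.48387097]), array([115, 244,  11,  12,  93], dtype=int32)) (array([217.44680851, 101.34042553]), array([213,  99,  10,   6,  47], dtype=int32))
stopper [0.47737167 0.36209585 0.134     ] [0.47705314 0.36213846 0.13395312]
amber (array([137.99556869, 249.16248154]), array([123, 235,  30,  30, 677], dtype=int32)) (array([220.69970845, 128.02623907]), array([208, 107,  27,  38, 686], dtype=int32))
(array([241.64550265, 210.02116402]), array([234, 203,  16,  15, 189], dtype=int32)) (array([265.56730769, 168.25      ]), array([258, 164,  16,   9, 104], dtype=int32))
cradle disc [0.56572814 0.07458684 0.136     ] [0.56612058 0.07808594 0.136     ] [0.56544037 0.07419442 0.14029202]
```

View pics/mix.png

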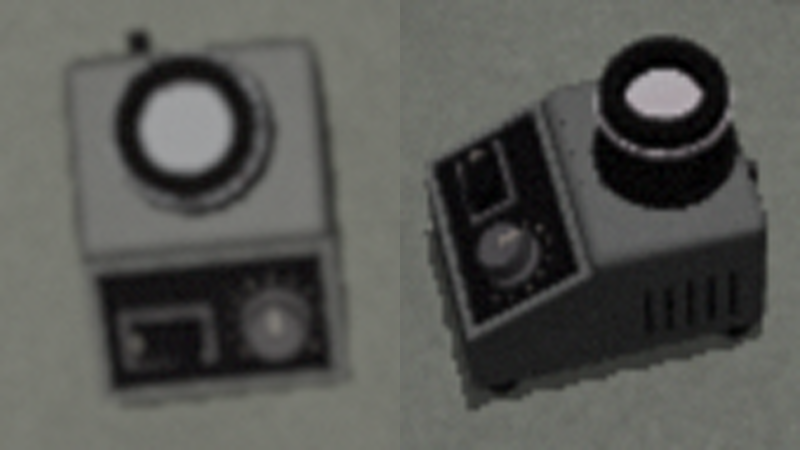

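The dash end of the rocker is at about (135,345) in the left half of the crop. Its state is unclear at this resolution. I'll move above it with the fingers shut and look with the wrist camera.

```bash
cat >> h.py <<'E'
from scipy.spatial.transform import Rotation as Ro
def plan(P,yw,n):
    "yw: heading of tool y from world +y; tool down. straight path, translation with fixed orientation after turning first"
    s=bot.observe();R=np.array(s["orientation"]);c,q=np.cos(yw),np.sin(yw)
    T=np.array([[-c,-q,0],[-q,c,0],[0,0,-1.]])
    T[:,0]=np.cross(T[:,1],T[:,2])
    rv=Ro.from_matrix(R.T@T).as_rotvec()
    d=np.array(P)-s["ee_pos"]
    print("t",s["t"],"ee",np.round(s["ee_pos"],4),"turn",np.round(rv,4),"shift now",np.round(R.T@d,4),"shift after turn",np.round(T.T@d,4))
E
python3 - <<'E'
from h import *
m=camera_model("top")
p=onz(m,232,254,.08);print("dash",p)
a=onz(m,205+110/5,185+388/5,.05);b=onz(m,205+330/5,185+370/5,.05);d=a-b;yw=np.arctan2(-d[0],d[1]);print("yaw",yw)
plan([p[0]-.01,p[1],.2],yw,1)
E
```

```text
dash [0.46218707 0.10427366 0.08      ]
yaw 0.06814662376751962
t 0.1 ee [0.2557 0.5971 0.2303] turn [-0.0016 -0.0007 -0.4729] shift now [-0.3747 -0.3755  0.0308] shift after turn [-0.1625 -0.505   0.0303]
```

{"name": "carry_out", "arguments": {
  "moves": [
    [[0,0,0,0,0,0,-0.12],[0,0,0,0,0,0,-0.12],[0,0,0,0,0,0,-0.12],[0,0,0,0,0,0,-0.113]]
  ]
}}

```text
t: 0.5
ee_pos: [0.2558, 0.5972, 0.2306]
orientation: [[-0.997, -0.073, -0.001], [-0.073, 0.997, -0.001], [0.001, -0.001, -1.0]]
force: [-0.5, -0.4, -1.0]
width: 0.331
grip_force: 0.0
```

{"name": "carry_out", "arguments": {
  "moves": [
    [[0,-0.013,-0.04,0.0,0,0,0],[0,-0.013,-0.04,0.0,0,0,0],[0,-0.013,-0.04,0.0,0,0,0],[0,-0.013,-0.04,0.0,0,0,0],[0,-0.013,-0.04,0.0,0,0,0],[0,-0.013,-0.04,0.0,0,0,0],[0,-0.013,-0.04,0.0,0,0,0],[0,-0.013,-0.04,0.0,0,0,0],[0,-0.013,-0.04,0.0,0,0,0],[0,-0.013,-0.04,0.0,0,0,0],[0,-0.013,-0.04,0.0,0,0,0],[0,0,0,0,0,0,0]]
  ]
}}

```text
t: 1.7
ee_pos: [0.4299, 0.1646, 0.2311]
orientation: [[-0.998, -0.062, 0.0], [-0.062, 0.998, -0.001], [-0.0, -0.001, -1.0]]
force: [-0.1, 1.3, -0.6]
width: 0.003
grip_force: 0.0
```

```bash
python3 - <<'E'
from h import *
m=camera_model("wrist");f=grab_frame("wrist");cv2.imwrite("pics/w1.png",f[:,:,::-1])
plan([.452,.104,.2],.068,1);print(m["position"],np.round(m["orientation"],3),m["mtx"]); np.save("w1.npy",m,allow_pickle=True)
print("dash pred",proj(m,[.462,.104,.08]),"cradle",proj(m,[.566,.0745,.148]))
E
```

```text
t 1.75 ee [0.4291 0.1664 0.231 ] turn [ 0.     -0.0006 -0.0043] shift now [-0.0189 -0.0638  0.031 ] shift after turn [-0.0186 -0.0638  0.031 ]
[0.35498756 0.16048006 0.37512549] [[-0.062 -0.954 -0.293]
 [ 0.998 -0.06  -0.017]
 [-0.001 -0.294  0.956]] [[300.94987584   0.         275.53563217]
 [  0.         300.94987584 211.5404512 ]
 [  0.           0.           1.        ]]
dash pred (np.float64(215.20467602493318), np.float64(223.10260093417241)) cradle (np.float64(168.56108056100828), np.float64(351.9014827633524))
```

View pics/w1.png

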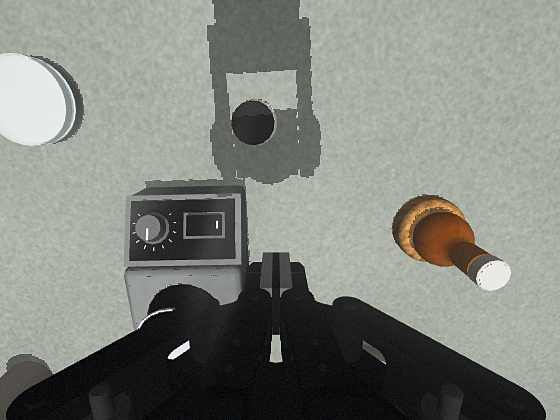

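The dash is at (217,225) in the wrist view, with the rocker frame around (205,225) and the knob at (150,228). It agrees with the estimate to within about 2 px. I'll refine it and go above it.

```bash
python3 - <<'E'
from h import *
m=np.load("w1.npy",allow_pickle=True).item();f=cv2.imread("pics/w1.png");g=cv2.cvtColor(f,6)
c,s=blob((g>150).astype(np.uint8),(209,216,222,234));print(c,s)
for z in(.079,.083):print(onz(m,*c,z))
# panel orientation by edges: stopper & flask too
h=cv2.cvtColor(f,cv2.COLOR_BGR2HSV)
c2,s2=blob(((h[...,1]<60)&(h[...,2]>170)).astype(np.uint8),(470,250,520,295));print("stopper",c2,s2,onz(m,*c2,.134))
p=onz(m,*c,.081);plan([p[0]-.008,p[1]+.002,.12],.068,1)
cv2.imwrite("pics/w1c.png",cv2.resize(f[205:245,175:245],(700,400),interpolation=2))
E
```

```text
[216.5 224. ] [216 221   2   7  14]
[0.46327055 0.10516064 0.079     ]
[0.46180788 0.10590788 0.083     ]
stopper [498.76794554 274.51732673] [ 470  250   50   45 1616] [0.4753173  0.36782486 0.134     ]
t 1.75 ee [0.4291 0.1664 0.231 ] turn [ 0.     -0.0006 -0.0043] shift now [-0.0217 -0.0604  0.111 ] shift after turn [-0.0214 -0.0605  0.111 ]
```

View pics/w1c.png

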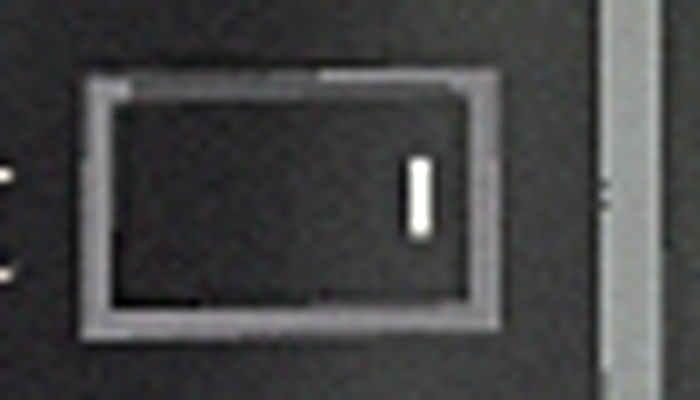

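The frame is unevenly shaded at the two ends, so the state is still ambiguous. I'll press the outer end gently, which does no harm if it is already down.

{"name": "carry_out", "arguments": {
  "moves": [
    [[0,-0.007,-0.02,0,0,0,0],[0,-0.007,-0.02,0,0,0,0],[0,-0.007,-0.02,0,0,0,0],[0,0,0,0.035,0,0,0],[0,0,0,0.035,0,0,0],[0,0,0,0.035,0,0,0],[0,0,0,0.015,0,0,0],[0,0,0,0,0,0,0],[0,0,0,0,0,0,0]]
  ]
}}

```text
t: 2.65
ee_pos: [0.4536, 0.1106, 0.1116]
orientation: [[-0.998, -0.069, -0.0], [-0.069, 0.998, 0.0], [0.0, 0.0, -1.0]]
force: [-0.0, -0.2, -0.7]
width: 0.002
grip_force: 0.0
```

{"name": "carry_out", "arguments": {
  "moves": [
    [[0,0,0,0.008,0,0,0],[0,0,0,0.005,0,0,0],[0,0,0,0.002,0,0,0],[0,0,0,0,0,0,0]]
  ]
}}

```text
t: 3.05
ee_pos: [0.4535, 0.1098, 0.0961]
orientation: [[-0.998, -0.068, -0.0], [-0.068, 0.998, 0.0], [0.0, 0.0, -1.0]]
force: [-0.1, -0.7, 0.5]
width: -0.002
grip_force: 0.0
```

{"name": "carry_out", "arguments": {
  "moves": [
    [[0,0,-0.003,0.004,0,0,0],[0,0,0,0.004,0,0,0],[0,0,0,0.001,0,0,0],[0,0,0,0,0,0,0]]
  ]
}}

```text
t: 3.45
ee_pos: [0.4537, 0.1068, 0.087]
orientation: [[-0.998, -0.068, -0.001], [-0.068, 0.998, 0.0], [0.001, 0.0, -1.0]]
force: [0.4, 0.4, 0.7]
width: 0.002
grip_force: 0.0
```

{"name": "carry_out", "arguments": {
  "moves": [
    [[0,0,0,0.002,0,0,0],[0,0,0,0.001,0,0,0],[0,0,0,0,0,0,0]]
  ]
}}

```text
t: 3.75
ee_pos: [0.4538, 0.1068, 0.0842]
orientation: [[-0.998, -0.068, -0.0], [-0.068, 0.998, -0.0], [0.0, -0.0, -1.0]]
force: [-0.1, 0.4, 0.6]
width: -0.002
grip_force: 0.0
```

{"name": "carry_out", "arguments": {
  "moves": [
    [[0,0,0,0.001,0,0,0],[0,0,0,0.001,0,0,0],[0,0,0,0,0,0,0]]
  ]
}}

```text
t: 4.05
ee_pos: [0.4538, 0.1068, 0.0822]
orientation: [[-0.998, -0.068, -0.0], [-0.068, 0.998, -0.0], [0.0, 0.0, -1.0]]
force: [0.0, -0.6, -0.4]
width: 0.003
grip_force: 0.0
```

{"name": "carry_out", "arguments": {
  "moves": [
    [[0,0,0,0.001,0,0,0],[0,0,0,0.001,0,0,0],[0,0,0,0,0,0,0]]
  ]
}}

```text
t: 4.35
ee_pos: [0.4538, 0.1068, 0.0801]
orientation: [[-0.998, -0.068, -0.0], [-0.068, 0.998, -0.0], [0.0, -0.0, -1.0]]
force: [-1.0, -0.1, 0.0]
width: -0.002
grip_force: 0.0
```

{"name": "carry_out", "arguments": {
  "moves": [
    [[0,0,0,0.001,0,0,0],[0,0,0,0.001,0,0,0],[0,0,0,0,0,0,0]]
  ]
}}

```text
t: 4.65
ee_pos: [0.4537, 0.1068, 0.0781]
orientation: [[-0.998, -0.068, -0.0], [-0.068, 0.998, -0.0], [0.0, 0.0, -1.0]]
force: [-0.9, -0.7, 0.2]
width: -0.001
grip_force: 0.0
```

{"name": "carry_out", "arguments": {
  "moves": [
    [[0,0,0,0.001,0,0,0],[0,0,0,0,0,0,0]]
  ]
}}

```text
t: 4.85
ee_pos: [0.454, 0.1068, 0.0777]
orientation: [[-0.998, -0.068, -0.0], [-0.068, 0.998, -0.0], [0.0, -0.0, -1.0]]
force: [-2.4, -0.0, 3.9]
width: 0.001
grip_force: 2.3
```

{"name": "carry_out", "arguments": {
  "moves": [
    [[0,0,0,0.001,0,0,0],[0,0,0,0,0,0,0]]
  ]
}}

```text
t: 5.05
ee_pos: [0.4542, 0.1069, 0.0774]
orientation: [[-0.998, -0.068, -0.0], [-0.068, 0.998, -0.0], [0.0, -0.0, -1.0]]
force: [-4.9, 0.0, 9.8]
width: -0.001
grip_force: 5.8
```

{"name": "carry_out", "arguments": {
  "moves": [
    [[0,0,0,-0.02,0,0,0],[0,0,0,-0.04,0,0,0],[0,0,0,-0.04,0,0,0],[0,0,0.03,-0.035,0,0,0],[0,0,0.03,-0.02,0,0,0],[0.085,0.025,0.0,0,0,0,0],[0.085,0,0,0,0,0,0],[0.085,0,0,0,0,0,0]]
  ]
}}

```text
t: 5.85
ee_pos: [0.4247, 0.165, 0.231]
orientation: [[-0.998, -0.068, 0.0], [-0.068, 0.998, -0.0], [-0.0, -0.0, -1.0]]
force: [-0.4, -0.5, -1.1]
width: 0.509
grip_force: 0.0
```

```bash
python3 - <<'E'
from h import *
m=camera_model("wrist");f=grab_frame("wrist")[:,:,::-1].copy();cv2.imwrite("pics/w2.png",f)
np.save("w2.npy",m,allow_pickle=True)
u,v=map(int,proj(m,[.4625,.095,.08]));print(u,v,bot.observe()["ee_pos"])
g=cv2.imread("pics/w1.png")
h=cv2.cvtColor(f,cv2.COLOR_BGR2HSV)
a=cv2.resize(f[max(v-25,0):v+25,u-40:u+40],(640,400),interpolation=2);cv2.imwrite("pics/w2c.png",a)
E
```

```text
205 227 [0.42492509 0.16481004 0.23086991]
```

View pics/w2c.png

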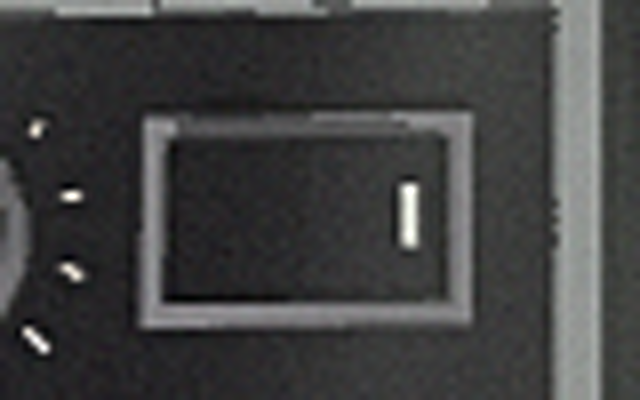

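The shading and dash are the same as before the press, and the finger met the rocker only at z ≈ 0.078 with about 10 N. So the outer end is down, in touch mode. Next is the flask.

```bash
python3 - <<'E'
from h import *
for k in(1,2):
    m=np.load(f"w{k}.npy",allow_pickle=True).item();f=cv2.imread(f"pics/w{k}.png")
    w=(f.min(2)>205).astype(np.uint8)
    c,s=blob(w,(460,235,530,310));print(c,s,onz(m,*c,.132))
plan([.477,.362,.2],.068,1)
E
```

```text
[493.33907285 275.18410596] [476 261  35  30 755] [0.47728599 0.36484545 0.132     ]
[490.47027027 281.40810811] [474 267  34  30 740] [0.47725373 0.3648378  0.132     ]
t 5.9 ee [0.4249 0.1648 0.2309] turn [-0.0001 -0.0003 -0.0001] shift now [-0.0653  0.1932  0.0308] shift after turn [-0.0654  0.1932  0.0309]
```

{"name": "carry_out", "arguments": {
  "moves": [
    [[0.085,-0.013,0.039,0,0,0,0],[0.085,-0.013,0.039,0,0,0,0],[0.085,-0.013,0.039,0,0,0,0],[0.085,-0.013,0.039,0,0,0,0],[0.085,-0.013,0.038,0,0,0,0],[0.085,0,0,0.015,0,0,0],[0.085,0,0,0,0,0,0],[0.085,0,0,0,0,0,0],[0.085,0,0,0,0,0,0]]
  ]
}}

```text
t: 6.8
ee_pos: [0.4768, 0.3619, 0.2165]
orientation: [[-0.998, -0.067, 0.0], [-0.067, 0.998, -0.0], [-0.0, -0.0, -1.0]]
force: [0.3, -0.2, 1.3]
width: 0.999
grip_force: 0.0
```

```bash
python3 - <<'E'
from h import *
m=camera_model("wrist");f=grab_frame("wrist")[:,:,::-1].copy();cv2.imwrite("pics/w3.png",f)
print(proj(m,[.477,.363,.134]));plan([.477,.363,.083],.068,1)
E
```

```text
(np.float64(276.50421478091), np.float64(218.43492138687753))
t 6.85 ee [0.4768 0.3621 0.2168] turn [ 0.0002  0.0006 -0.0012] shift now [-1.000e-04  9.000e-04  1.338e-01] shift after turn [-0.0002  0.0009  0.1338]
```

View pics/w3.png

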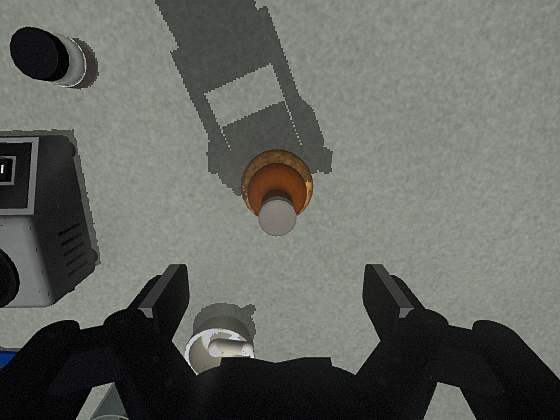

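The stopper sits at (277,216) between the open fingers, and 2 px off the prediction. I'll shift about 1.5 mm and descend.

{"name": "carry_out", "arguments": {
  "moves": [
    [[0.085,0.0012,0.0005,0.03,0,0,0],[0.085,0,0,0.03,0,0,0],[0.085,0,0,0.03,0,0,0],[0.085,0,0,0.025,0,0,0],[0.085,0,0,0.019,0,0,0],[0.085,0,0,0,0,0,0],[0.085,0,0,0,0,0,0]]
  ]
}}

```text
t: 7.55
ee_pos: [0.4758, 0.3631, 0.0832]
orientation: [[-0.998, -0.067, 0.001], [-0.067, 0.998, 0.0], [-0.001, 0.0, -1.0]]
force: [1.3, 0.6, 0.9]
width: 0.993
grip_force: 0.0
```

{"name": "carry_out", "arguments": {
  "moves": [
    [[0.02,0,0,0,0,0,0],[0.02,0,0,0,0,0,0],[0.02,0,0,0,0,0,0],[0.02,0,0,0,0,0,0],[0.02,0,0,0,0,0,0],[0.02,0,0,0,0,0,0],[0.02,0,0,0,0,0,0],[0.02,0,0,0,0,0,0],[0.02,0,0,0,0,0,0]]
  ],
  "force": 50
}}

```text
t: 8.45
ee_pos: [0.4757, 0.3634, 0.083]
orientation: [[-0.998, -0.068, 0.001], [-0.068, 0.998, 0.0], [-0.001, -0.0, -1.0]]
force: [-0.8, -0.9, 5.8]
width: 0.336
grip_force: 48.9
```

{"name": "carry_out", "arguments": {
  "moves": [
    [[0.02,0,0,-0.01,0,0,0],[0.02,0,0,-0.03,0,0,0],[0.02,0,0,-0.04,0,0,0],[0.02,0,0,-0.04,0,0,0],[0.02,0,0,-0.03,0,0,0],[0.02,0,0,-0.02,0,0,0],[0.02,0,0,0,0,0,0],[0.02,0,0,0,0,0,0],[0.02,0,0,0,0,0,0]]
  ],
  "force": 60
}}

```text
t: 9.35
ee_pos: [0.4742, 0.3629, 0.2498]
orientation: [[-0.998, -0.068, -0.004], [-0.068, 0.998, -0.002], [0.004, -0.001, -1.0]]
force: [-0.6, -0.4, -2.4]
width: 0.334
grip_force: 59.4
```

```bash
python3 - <<'E'
from h import *
s=bot.observe();print(s["ee_pos"],s["force"],s["width"],s["grip_force"])
t=grab_frame("top")[:,:,::-1];q=grab_frame("side")[:,:,::-1];cv2.imwrite("pics/top1.png",t);cv2.imwrite("pics/side1.png",q)
mt,ms=camera_model("top"),camera_model("side")
g=cv2.cvtColor(cv2.imread("pics/top0.png"),6);gs=cv2.cvtColor(cv2.imread("pics/side0.png"),6)
# rubber ring: dark annulus -> enclosing ellipse of outer contour; hole ellipse
for n,i,box,m in(("top",g,(222,190,265,232),mt),("side",gs,(245,150,288,182),ms)):
    x0,y0,x1,y1=box;c=cv2.resize(i[y0:y1,x0:x1],None,fx=8,fy=8,interpolation=2)
    w=(c>110).astype(np.uint8)
    cs,_=cv2.findContours(w,0,1)
    for k in cs:
        if len(k)>30:
            e=cv2.fitEllipse(k);u,v=e[0][0]/8+x0-.44,e[0][1]/8+y0-.44
            if max(e[1])<200:print(n,(u,v),np.array(e[1])/8,onz(m,u,v,.134),onz(m,u,v,.148))
    d=cv2.resize(i[y0:y1,x0:x1],None,fx=8,fy=8,interpolation=2)
cv2.imwrite("pics/r.png",np.hstack([cv2.resize(g[190:232,222:265],(344,336),interpolation=2),cv2.resize(gs[150:192,245:288],(344,336),interpolation=2)]))
E
```

```text
[0.47415508 0.36288534 0.2497964 ] [-0.59744956 -0.41889549 -2.36175116] 0.3335615898663165 59.3749138712883
top (241.75676399230957, 210.10238510131836) [17.28083038 17.86253738] [0.56568765 0.07450781 0.134     ] [0.56460598 0.0732429  0.148     ]
top (225.25191479682923, 192.15009385108948) [ 6.17150259 10.0602684 ] [0.60874818 0.11314203 0.134     ] [0.6070878 0.1113579 0.148    ]
side (263.9715734100342, 180.09856658935547) [0.65634006 3.08558631] [0.55545901 0.04133906 0.134     ] [0.55355391 0.02923095 0.148     ]
side (286.41534286499024, 179.8104119873047) [2.32924056 3.6081996 ] [0.61048665 0.03176388 0.134     ] [0.60774116 0.01980201 0.148     ]
side (250.86335426330567, 170.1043687438965) [0.9171806  3.79622984] [0.528752   0.08064173 0.134     ] [0.52725478 0.06793338 0.148     ]
side (287.0472817993164, 166.84831100463867) [0.93598872 2.01986432] [0.62096094 0.07437264 0.134     ] [0.61805547 0.06176003 0.148     ]
side (283.62459045410156, 172.18745094299317) [ 7.84046221 13.47438908] [0.60875756 0.05809193 0.134     ] [0.60603847 0.04572796 0.148     ]
side (265.5223
[... 392 characters left out ...]
48     ]
side (285.3693681335449, 160.2941423034668) [3.12089944 6.40878916] [0.6213883  0.09762431 0.134     ] [0.61847631 0.0846566  0.148     ]
side (269.63863235473633, 152.89441352844239) [1.4561466  2.66008949] [0.58643775 0.13131483 0.134     ] [0.58405954 0.11783258 0.148     ]
side (284.9608026123047, 153.16501074790955) [1.60028815 3.94503856] [0.62549176 0.12283728 0.134     ] [0.6225171 0.1094845 0.148    ]
side (276.5782304382324, 150.42355715990067) [1.10173321 2.64523292] [0.60593219 0.13675627 0.134     ] [0.60325624 0.12319092 0.148     ]
side (271.42843490600586, 150.6393514251709) [1.25141609 2.16903782] [0.59253619 0.13851658 0.134     ] [0.59006484 0.12492435 0.148     ]
```

View pics/r.png

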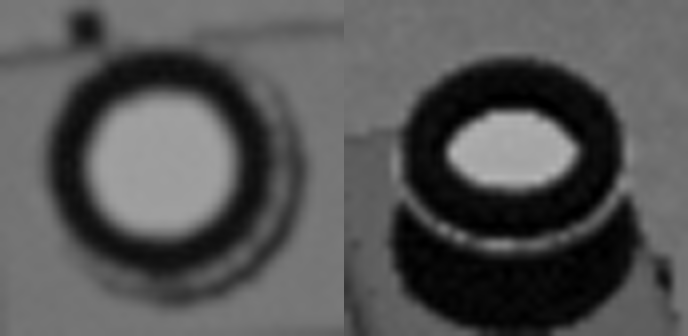

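The rubber ring's centre is near (241.7,209.7) in the top view and (265.6,168.5) in the side view. Both put it at about (0.565,0.074). I'll carry the flask there.

```bash
python3 - <<'E'
from h import *
plan([.5647,.074,.25],.068,1)
E
```

```text
t 9.45 ee [0.4744 0.3629 0.25  ] turn [-0.0014 -0.0035  0.0001] shift now [-7.040e-02 -2.944e-01  2.000e-04] shift after turn [-0.0705 -0.2944  0.    ]
```

{"name": "carry_out", "arguments": {
  "moves": [
    [[0.02,-0.003,-0.012,0,-0.001,-0.003,0],[0.02,-0.007,-0.03,0,0,0,0],[0.02,-0.008,-0.034,0,0,0,0],[0.02,-0.008,-0.034,0,0,0,0],[0.02,-0.008,-0.034,0,0,0,0],[0.02,-0.008,-0.034,0,0,0,0],[0.02,-0.008,-0.034,0,0,0,0],[0.02,-0.008,-0.034,0,0,0,0],[0.02,-0.008,-0.03,0,0,0,0],[0.02,-0.0045,-0.018,0,0,0,0],[0.02,0,0,0,0,0,0],[0.02,0,0,0,0,0,0]]
  ]
}}

```text
t: 10.65
ee_pos: [0.5653, 0.0744, 0.2517]
orientation: [[-0.998, -0.067, 0.002], [-0.067, 0.998, 0.002], [-0.002, 0.001, -1.0]]
force: [-0.3, -0.2, -1.8]
width: 0.33
grip_force: 59.7
```

{"name": "carry_out", "arguments": {
  "moves": [
    [[0.02,0,0,0,0,0,0],[0.02,0,0,0,0,0,0],[0.02,0,0,0,0,0,0]]
  ]
}}

```text
t: 10.95
ee_pos: [0.5654, 0.0756, 0.2522]
orientation: [[-0.998, -0.069, 0.003], [-0.069, 0.998, 0.001], [-0.003, 0.001, -1.0]]
force: [-0.7, 0.0, -1.6]
width: 0.333
grip_force: 59.7
```

```bash
python3 - <<'E'
from h import *
plan([.5647,.074,.212],.068,1);print(bot.observe()["force"])
t=grab_frame("top")[:,:,::-1];q=grab_frame("side")[:,:,::-1]
cv2.imwrite("pics/c.png",np.hstack([cv2.resize(t[170:250,200:280],(400,400),interpolation=2),cv2.resize(q[100:190,220:310],(400,400),interpolation=2)]))
cv2.imwrite("pics/side2.png",q)
h=cv2.cvtColor(q,cv2.COLOR_BGR2HSV);a=((h[...,1]>120)&(h[...,0]<25)).astype(np.uint8)
print(blob(a,(235,90,300,180)))
m=camera_model("side");print(proj(m,[.565,.074,.18+.032]),proj(m,[.565,.074,.18]))
E
```

```text
t 10.95 ee [0.5654 0.0756 0.2522] turn [0.001  0.003  0.0015] shift now [ 0.0009 -0.0016  0.0402] shift after turn [ 0.0008 -0.0016  0.0402]
[-0.68753684  0.01560007 -1.63761041]
(array([265.40292276, 147.59498956]), array([253, 126,  26,  36, 479], dtype=int32))
(np.float64(264.9476854560125), np.float64(148.13515167257782)) (np.float64(265.15079152877354), np.float64(157.38028743495028))
```

View pics/c.png

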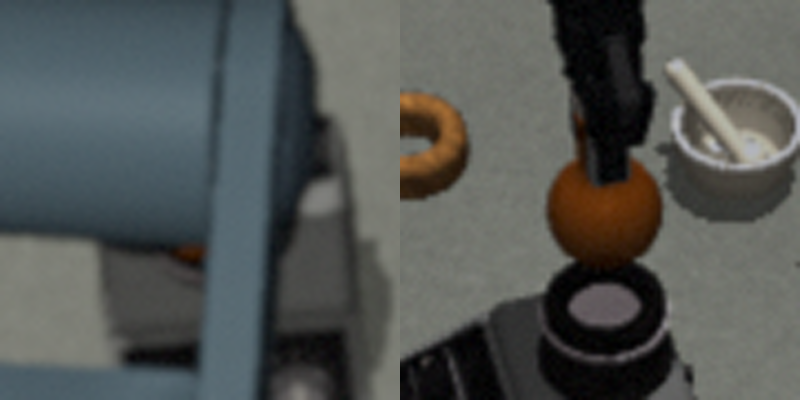

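The flask body at (265.7,148) in the side view is about 1 mm off the cradle axis, and the planned shift corrects that. I'll descend.

{"name": "carry_out", "arguments": {
  "moves": [
    [[0.02,0.001,-0.0015,0.01,0,0.002,0],[0.02,0,0,0.015,0,0,0],[0.02,0,0,0.01,0,0,0],[0.02,0,0,0.004,0,0,0],[0.02,0,0,0,0,0,0],[0.02,0,0,0,0,0,0]]
  ]
}}

```text
t: 11.65
ee_pos: [0.565, 0.0733, 0.2134]
orientation: [[-0.998, -0.068, 0.001], [-0.068, 0.998, 0.001], [-0.001, 0.001, -1.0]]
force: [-0.4, -0.5, -2.1]
width: 0.33
grip_force: 59.7
```

{"name": "carry_out", "arguments": {
  "moves": [
    [[0.02,0,0,0.001,0,0,0],[0.02,0,0,0.001,0,0,0],[0.02,0,0,0.001,0,0,0],[0.02,0,0,0,0,0,0]]
  ]
}}

```text
t: 12.05
ee_pos: [0.5647, 0.0734, 0.2102]
orientation: [[-0.998, -0.068, 0.001], [-0.068, 0.998, 0.001], [-0.001, 0.001, -1.0]]
force: [0.0, -0.1, -1.9]
width: 0.336
grip_force: 59.7
```

{"name": "carry_out", "arguments": {
  "moves": [
    [[0.02,0,0,0.001,0,0,0],[0.02,0,0,0.001,0,0,0],[0.02,0,0,0.001,0,0,0],[0.02,0,0,0,0,0,0]]
  ]
}}

```text
t: 12.45
ee_pos: [0.5649, 0.0735, 0.2076]
orientation: [[-0.998, -0.068, 0.001], [-0.068, 0.998, 0.001], [-0.001, 0.001, -1.0]]
force: [0.2, 1.3, -0.3]
width: 0.335
grip_force: 59.8
```

{"name": "carry_out", "arguments": {
  "moves": [
    [[0.02,0,0,0.001,0,0,0],[0.02,0,0,0.001,0,0,0],[0.02,0,0,0.001,0,0,0],[0.02,0,0,0,0,0,0]]
  ]
}}

```text
t: 12.85
ee_pos: [0.565, 0.0735, 0.2046]
orientation: [[-0.998, -0.068, 0.002], [-0.068, 0.998, 0.001], [-0.002, 0.001, -1.0]]
force: [-0.6, 2.1, 3.8]
width: 0.328
grip_force: 59.9
```

{"name": "carry_out", "arguments": {
  "moves": [
    [[0.02,0,0,0.001,0,0,0],[0.02,0,0,0.001,0,0,0],[0.02,0,0,0.001,0,0,0],[0.02,0,0,0,0,0,0]]
  ]
}}

```text
t: 13.25
ee_pos: [0.5651, 0.0735, 0.2018]
orientation: [[-0.998, -0.068, 0.002], [-0.068, 0.998, 0.001], [-0.002, 0.001, -1.0]]
force: [-2.0, 1.8, 5.9]
width: 0.33
grip_force: 60.0
```

{"name": "carry_out", "arguments": {
  "moves": [
    [[0.02,0.001,0.001,0.001,0,0,0],[0.02,0,0,0.001,0,0,0],[0.02,0,0,0.001,0,0,0],[0.02,0,0,0.001,0,0,0],[0.02,0,0,0,0,0,0],[0.02,0,0,0,0,0,0]]
  ]
}}

```text
t: 13.85
ee_pos: [0.5646, 0.0746, 0.1986]
orientation: [[-0.998, -0.068, 0.003], [-0.068, 0.998, 0.002], [-0.004, 0.002, -1.0]]
force: [-2.2, 3.4, 8.3]
width: 0.331
grip_force: 60.2
```

```bash
python3 - <<'E'
from h import *
for _ in range(3):
    q=grab_frame("side")[:,:,::-1];s=bot.observe();print(np.round(s["ee_pos"],4),np.round(s["force"],1),np.round(s["torque"],2),s["grip_force"])
cv2.imwrite("pics/f.png",cv2.resize(q[90:210,200:320],(600,600),interpolation=2))
E
```

```text
[0.5646 0.0746 0.1986] [-1.2  3.2  8.5] [0.42 0.32 0.04] 60.18433436751366
[0.5646 0.0746 0.1987] [-3.2  2.2  7.9] [ 0.46  0.28 -0.01] 60.184149742126465
[0.5646 0.0746 0.1986] [-1.2  3.   7.1] [ 0.46  0.3  -0.04] 60.1846307516098
```

View pics/f.png

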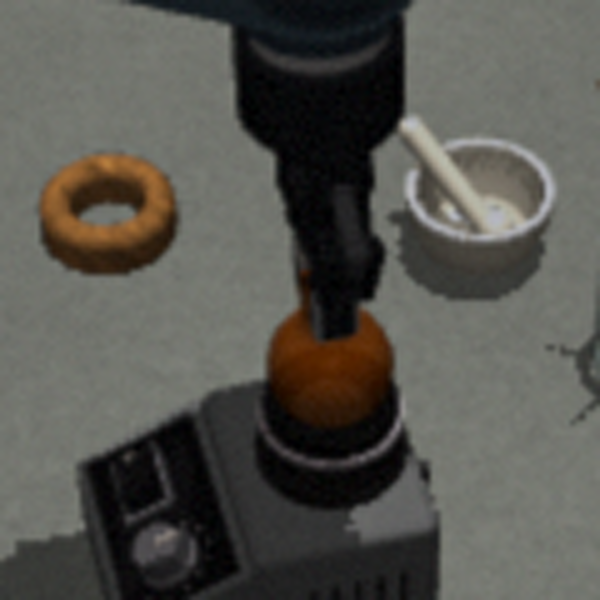

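The flask sits upright in the ring, with the body around (330,365) in the crop, and the cradle partly sunk. The net push is about 10 N (about 7 mm), so I'll press a little deeper for margin.

{"name": "carry_out", "arguments": {
  "moves": [
    [[0.02,0.0005,0.001,0.001,0,0,0],[0.02,0,0,0.001,0,0,0],[0.02,0,0,0.001,0,0,0],[0.02,0,0,0,0,0,0],[0.02,0,0,0,0,0,0],[0.02,0,0,0,0,0,0]]
  ]
}}

```text
t: 14.6
ee_pos: [0.5645, 0.075, 0.1963]
orientation: [[-0.998, -0.068, 0.005], [-0.068, 0.998, 0.0], [-0.005, 0.0, -1.0]]
force: [-1.4, 1.3, 10.3]
width: 0.331
grip_force: 60.4
```

```bash
python3 - <<'E'
from h import *
for _ in range(4):
    q=grab_frame("side");s=bot.observe();print(np.round(s["ee_pos"],4),np.round(s["force"],1),s["width"],s["grip_force"])
E
```

```text
[0.5645 0.075  0.1963] [-1.7 -0.   9.2] 0.3333392296164806 60.4124616086483
[0.5645 0.075  0.1963] [-2.7  1.  10.1] 0.33200661851415975 60.41254743933678
[0.5645 0.0751 0.1963] [-2.1  1.3 10. ] 0.3327924819192908 60.412461161613464
[0.5645 0.075  0.1963] [-1.3  0.4 10.3] 0.33007499529709183 60.41228771209717
```

```bash
python3 -c "
from cell import bot
print(bot.hand_in())"
```

```text
the job is handed in; nothing more can be done
None
```

Job handed in: the waiting flask is upright in the mixer cradle, still gripped by the neck and pressed down about 10 mm by my force and height estimate; the rocker looked to be in touch mode already and I pressed it to make sure; the twin was left in its tray; hand-in returned no verdict.

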